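# Bring the tea ball round to the mug on its spouted dish

### The job

Pick up the spouted steel dish by the wooden grip of its arched handle, turn it about a quarter turn while keeping it level so that the loose tea ball stays in the well in its middle, and bring the tip of its spout just above the open mouth of the white mug, coming in straight from the side opposite the mug's handle. Finish holding it still and level there, ready to tip, with the ball at rest in the middle, the dish not touching the mug and only the gripper carrying it. Do not shift the mug or the other things on the worktop.

Things in the scene. Friction and masses are not known exactly. Their poses are not given: they have to be found in the camera images.
- dish: loose round steel dish, 0.21 to 0.42 kg, 130 mm across its rim, 16 mm tall, left of the mug, spout roughly towards the robot. Origin: centre of its underside; z up, x to the spout, y along the arched handle that spans it. In its middle a conical well 60 mm across, 6.4 mm deep (slope 12 degrees), round it a flat flange. At the end the spout points roughly to the robot's right: an anticlockwise turn
- dish_grip (a point): centre of the wooden grip on top of the dish's arched handle, 100 mm above the dish's origin: a bar 50 mm long (dish y), 14 mm thick (dish x: pinch it across this), 18 mm high. Below it is free space down to the ball's top, 42 mm above the dish's underside. Axes as the dish's
- spout_tip (a point): tip of the dish's spout: on the spout's floor between its two side wires, 86 mm from the dish's centre along dish x, 12.4 mm above the dish's underside. Axes as the dish's
- dish_well (a point): the point of the dish where the ball's centre lies when it rests in the middle of the well: on the dish's axis, 23.4 mm above its underside. Axes as the dish's
- ball_center (a point): centre of the loose steel tea ball, 38 mm across, 35 to 70 g, that rests in the well and rolls freely; its axes turn with it
- mug: loose white mug with a dark band, 90 mm across, 107 mm tall, open and empty, standing on the worktop. Origin on the worktop, 19 mm from the cup's axis towards the handle; z up; its handle points along its own -y (roughly to the robot's right)
- mug_mouth (a point): centre of the mug's open mouth, level with the rim, 107 mm above the worktop (about 80 mm across inside). Axes as the mug's
- mug_handle (a point): middle of the mug's handle, 71 mm from the mug's axis, 60 mm above the worktop. The dish must end on the line from here through the mouth's centre, on the far side of the mouth, its spout pointing back along that line. Axes as the mug's
- teaspoon: bystander: the nearer metal teaspoon 137 mm long lying flat near the front edge between dish and mug; origin under its centre
- salt_shaker: bystander: glass salt shaker with grey top, 44 mm across, 90 mm tall, right of the mug; origin at the centre of its underside
- tea_box: bystander: carton of tea 65 x 141 x 98 mm at the back right; origin at the centre of its underside
- spread_tub: bystander: the nearer low tub with lid 96 x 137 x 53 mm behind and right of the mug; origin at the centre of its underside
- tuna_tin: bystander: flat round tin 86 mm across, 40 mm tall, at the left; origin at the centre of its underside
- pepper_mill: bystander: the nearer turned wooden pepper mill 58 mm across, 170 mm tall, at the far right; origin at the centre of its underside
- tape_roll: bystander: the nearer roll of tape, 104 mm across, 25 mm tall, at the far right; origin at the centre of its underside
There are look-alikes about, which are no part of the job. Of the things that look like the part that bears ball_center, the smallest one is meant.

How it is judged (in metres and radians):
On the way:
1. the dish is lifted off the worktop in the gripper, level, with the ball in its well (height (world z) of dish above 0.03 m and contact force between the fingers and dish above 1 N and angle between dish's own z axis and vertical below 0.2 rad and distance between ball_center and dish_well below 0.024 m), for 0.2 s.
At the end, for the whole second after the job is handed in: Held by the gripper alone, still, level within 0.1 rad, off the mug: spout tip within 25 mm of the mouth's centre in plan and 6 to 70 mm above the rim, spout pointing towards the handle within 0.3 rad, ball within 10 mm of the middle of the well, mug upright (horizontal distance between spout_tip and mug_mouth below 0.025 m and z of spout_tip in the frame of mug_mouth between 0.006 and 0.07 m and angle between the x axis of dish and the y axis of mug, either way round below 0.3 rad and x of mug_handle in the frame of dish above 0.11 m and angle between each of dish, mug's own z axis and vertical below 0.1 rad and distance between ball_center and dish_well below 0.01 m and contact force between the fingers and dish above 1 N and contact force between dish and mug below 0.05 N and linear speed of dish below 0.02 m/s); the arm keeps its last pose, push and grip.
It fails at once if the ball leaves the dish's well (more than 24 mm from its place) (distance between ball_center and dish_well above 0.024 m).
It fails at once if the dish is tilted more than 0.2 rad (angle between dish's own z axis and vertical above 0.2 rad).
It fails at once if the mug is shifted by more than 15 mm (distance of mug_mouth from where it was at the start of the episode above 0.015 m).
It fails at once if a bystander is shifted by more than 20 mm (distance of any of teaspoon, salt_shaker, tea_box, spread_tub, tuna_tin, pepper_mill, tape_roll from where it was at the start of the episode above 0.02 m).
It also fails if it takes over 40 s, if anything falls off the work surface, if the arm or the gripper's body presses on something with over 40 N, if the wrist force passes 120 N, or if a joint passes its speed limit or range.

### The arm

A 7-joint arm with a two-finger parallel gripper is mounted at the origin on a cart in front of the work surface, level with it; the furniture and walls round the work are solid. World frame = base frame: x ahead of the robot, y to its left, z up, the work surface at z = 0. Lengths are in m, angles in degrees, forces in N, time in s.
With the tool pointing down it reaches from about 0.425 to 0.875 m from the base axis. Payload 4.7 kg.
Tool frame: the origin (TCP) lies on the front face of the gripper's body, between the roots of the fingers; the fingertips stand ctrl.tip_reach ahead of it and the grasp point (between the pads) lies 51 mm ahead of it (ctrl.tip_reach is the distance from the TCP to the fingertips, in m); z points along the fingers, y is the line along which they close (so a half turn about z gives the same grasp; the last joint's range is limited). The gripper opens to 87 mm and grips with 3 to 60 N. Pads are 19 mm wide; open, the fingers measure 117 mm over their backs; the gripper's body (75 mm by 190 mm) begins 51 mm behind the grasp point.
Start: joints at [-66.114, 18.392, -4.016, 83.108, 1.295, 78.541, -3.26], TCP at [0.255, 0.598, 0.292] pointing down, gripper open.
Joint ranges: [-163.93, 163.93], [-17.29, 119.83], [-79.2, 71.16], [3.27, 140.29], [-89.18, 269.18], [5.43, 117.66], [-154.24, 154.24]. Speed limits (degrees/s): [147.25, 147.25, 180, 180, 180, 180, 180].

### API

Orientations are given as a 3x3 rotation matrix whose columns are the frame's x, y, z axes.
In Python, from bench import readout, read_camera, order, silhouettes, ctrl gives the robot as it stands.
- The arm moves only by the tool servo_tool, never from a script. Its argument "plan" is text: rows parted by semicolons, each of 7 numbers parted by spaces: the shift along the tool's x, y, z in units of 30 mm (1.0 is 30 mm), then the turn, a rotation vector about the tool's x, y, z in units of 6 degrees (1.0 is 6 degrees), then the finger opening in mm, from 0 to 87. In form: dx dy dz wx wy wz hand; .... A call has 1 to 20 rows; each row shifts and turns the commanded pose from where the row before left it, along the tool's axes as they then stand; what a row does not reach is not made up. A row lasts 1/12 s, in which the tool goes at most 41.7 mm and 7.16 degrees, less where a joint would pass 70% of its speed; a pose out of reach is approached as far as the arm can. A call is refused whole if a number of a shift passes 1 or a number of a turn 1, either way. A call with a gripper value outside its range is refused whole. The fingers move at their own pace and stop on an object; "force" is the grip in N (left out, the last holds). Time passes only in rows, so rows that do not move let the fingers close. It gives the time, the measured TCP pose, the force, the opening and the grip force at its end, in the units of the state.
- readout.state(): the state, without advancing time (a new reading comes with each control period).
- read_camera(name): name is "scene" or "side" or "wrist"; returns a dict with "img" (480x640x3 uint8, red, green, blue), "fx", "fy", "cx", "cy" (pixels), "k1" (the pictures are not rectified: a ray, as slopes to the right and down, at radius r is drawn at 1 + k1 r^2 times it, then the intrinsics apply), "R" (3x3) and "t" (3): a world point X has camera coordinates R X + t; the wrist camera has in their place "tool_from_camera" (4x4, takes a point from camera to tool coordinates, whose origin is the TCP and whose axes are the flange's). Camera axes: x right, y down, z forward; pixel columns grow to the right and rows downward; lengths in m; the calibration is good to about 2 mm. A picture is of the moment at which its call begins: read the wrist's pose just before it. There is no depth.
- order.hand_in(): hands the job in; it is judged then, once.
Trained networks look in the newest picture that a camera, given by its name, has taken for a name from the list of things; names that differ only in an ending like _2 or _b are one class to them, and where a whole thing is asked for, a point or a joint stands for the part that bears it (a point fixed in the world has none). Each returns a list of dicts, best first, with "p" (0 to 1); they miss things now and then, are a little off and sometimes report something else, mostly with a low value. They report only what shows in the picture. A call takes as long as a camera call. They do not tell look-alikes from the thing itself.
- silhouettes(target, camera): "pixels" (480x640 bool, what is visible of it) and "extent" ([left, top, right, bottom] in pixels, round what is visible of it).
The state is a dict: "time": time; "joint_pos": joint angles; "qd": joint speeds; "joint_torque": joint torques, N m; "tcp_pos": TCP position; "orientation": TCP orientation; "wrist_force": force on the tool from outside, world axes, zero at the start; "ft_torque": the same for the moment, N m; "finger_gap": finger opening in m; "grasp_force": force on a finger pad.
Only numpy, scipy, OpenCV 4.12 (cv2) and the standard library are available. Lean on these libraries where they do the work, as an engineer would, in place of code of your own. Each camera call takes 0.05 s, during which the arm holds its last target. There are 200 camera calls.

## Working session

There is one attempt and no reset: what is moved stays moved. The work goes in short steps, Python scripts to look and compute and a tool call to move; the robot and the scene stay as the last step left them, time stands still between calls to the robot, and variables do not carry over. Pictures are saved under pics/ and viewed, at most 10 in all, crops included, and the job is handed in when it is done.

Besides the shell and the picture viewer there is one more tool, called as a command line: name --argument value ..., lists and objects as JSON in quotes. servo_tool: Moves the arm, as the interface text tells. Its arguments: {"type":"object","properties":{"plan":{"type":"string"},"force":{"type":"number"}},"required":["plan"]}

```bash
mkdir -p pics; cat > h.py <<'E'
import numpy as np,cv2
from bench import readout, read_camera, order, silhouettes, ctrl
def cam(n):
    s=readout.state(); c=read_camera(n)
    if 'R' not in c:
        T=np.array(c['tool_from_camera']); Rt=np.array(s['orientation']); p=np.array(s['tcp_pos'])
        Rwc=Rt@T[:3,:3]; twc=Rt@T[:3,3]+p
        c['R']=Rwc.T; c['t']=-Rwc.T@twc
    c['R']=np.array(c['R']);c['t']=np.array(c['t']);return c
def KD(c): return np.array([[c['fx'],0,c['cx']],[0,c['fy'],c['cy']],[0,0,1.]]),np.array([c['k1'],0,0,0.])
def onplane(c,uv,z):
    K,D=KD(c); n=cv2.undistortPoints(np.array(uv,float).reshape(-1,1,2),K,D).reshape(-1,2)
    d=np.c_[n,np.ones(len(n))]@c['R']; o=-c['R'].T@c['t']
    return o+d*((z-o[2])/d[:,2])[:,None]
def proj(c,X):
    K,D=KD(c); return cv2.projectPoints(np.array(X,float).reshape(-1,1,3),cv2.Rodrigues(c['R'])[0],c['t'],K,D)[0].reshape(-1,2)
def save(c,f,box=None,s=1):
    im=c['img'][...,::-1]
    if box: im=im[box[1]:box[3],box[0]:box[2]]
    cv2.imwrite('pics/'+f,cv2.resize(im,None,fx=s,fy=s,interpolation=cv2.INTER_CUBIC))
E
python3 - <<'E'
from h import *
s=readout.state();print(s['time'],s['tcp_pos'],np.round(s['orientation'],3).tolist(),s['finger_gap'],ctrl.tip_reach)
for n in ['scene','side']:
    c=cam(n);save(c,n+'0.png');print(n,-c['R'].T@c['t'])
    for t in ['dish','dish_grip','ball_center','mug','mug_handle','teaspoon','tuna_tin']:
        print(t,[(round(d['p'],2),[int(v) for v in d['extent']]) for d in silhouettes(t,n)])
E
```

```text
0.0 [0.25468383 0.59756578 0.29115813] [[-0.92, 0.392, -0.001], [0.392, 0.92, -0.002], [-0.0, -0.002, -1.0]] 0.0868755178760856 0.0697
scene [-0.39948215  0.52527917  1.32204464]
dish [(0.9, [246, 259, 290, 301]), (0.2, [171, 305, 202, 341])]
dish_grip [(0.87, [246, 263, 296, 299])]
ball_center [(0.72, [227, 301, 245, 319]), (0.7, [207, 278, 232, 290])]
mug []
mug_handle []
teaspoon [(0.64, [301, 274, 344, 298])]
tuna_tin [(0.59, [170, 306, 204, 340])]
side [0.48627532 1.30125104 0.89075848]
dish [(0.92, [290, 262, 358, 318])]
dish_grip [(0.7, [294, 259, 355, 317]), (0.62, [303, 208, 334, 253])]
ball_center [(0.81, [332, 319, 356, 343]), (0.66, [289, 320, 304, 342]), (0.61, [311, 290, 326, 306])]
mug [(0.74, [299, 203, 333, 248])]
mug_handle [(0.88, [302, 205, 334, 252])]
teaspoon [(0.72, [332, 270, 387, 282]), (0.46, [310, 351, 345, 393]), (0.46, [342, 178, 373, 202])]
tuna_tin [(0.66, [309, 352, 345, 391]), (0.25, [341, 177, 374, 200])]
```

View pics/scene0.png

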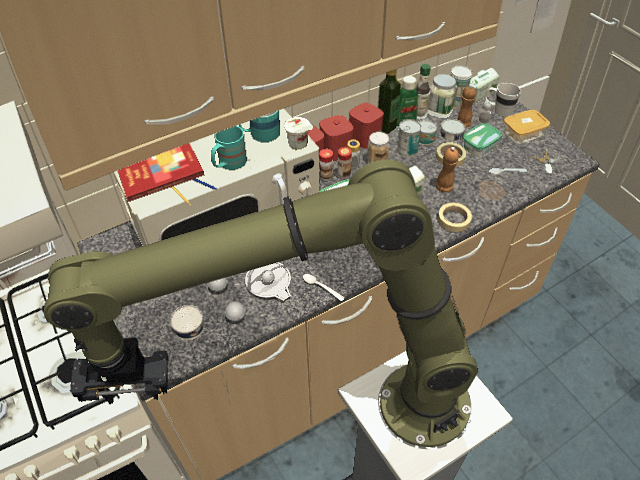

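View pics/side0.png

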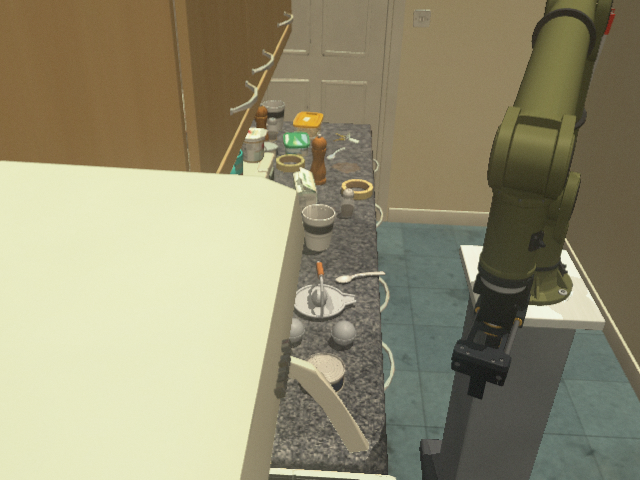

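The scene view shows the dish at (268,280), its spout towards (285,297), and grey look-alike balls loose on the worktop at (235,311) and (218,285). The arm hides the mug. The side view shows the dish at (322,300) with the ball at (319,298), the mug at (318,226), and loose balls at (344,332) and (296,331). The ball in the dish is the smallest (16 px against about 24 px), so it's the one meant. Next I'll confirm that in an enlarged crop and measure.

```bash
cat > m.py <<'E'
from h import *
c=cam('side'); save(c,'crop1.png',(260,170,420,290+110),3.4*0.7)
S={t:silhouettes(t,'side') for t in ['dish','mug','salt_shaker','ball_center','spread_tub','tea_box']}
for t,z in [('salt_shaker',.045),('spread_tub',.026),('tea_box',.05)]:
    for d in S[t]:
        e=d['extent'];print(t,round(d['p'],2),[int(v) for v in e],onplane(c,[[(e[0]+e[2])/2,(e[1]+e[3])/2]],z).round(3))
for d in S['ball_center']:
    e=d['extent'];print('ball',[int(v) for v in e],onplane(c,[[(e[0]+e[2])/2,(e[1]+e[3])/2]],.0234).round(3))
# mug: fit by silhouette of cup rim: left/right edges and top/bottom
from scipy.optimize import least_squares
e=np.array(S['mug'][0]['extent'],float)
a=np.linspace(0,2*np.pi,60)
def mugpts(x,y): return np.vstack([np.c_[x+.045*np.cos(a),y+.045*np.sin(a),0*a+.107],np.c_[x+.033*np.cos(a),y+.033*np.sin(a),0*a]])
def res(v):
    p=proj(c,mugpts(*v));return np.r_[p.min(0),p.max(0)]-e
r=least_squares(res,[.55,.2]);print('mug',r.x,r.fun)
for n in ['side','scene']:
    c=cam(n); m=silhouettes('dish',n)[0]['pixels']; v,u=np.nonzero(m)
    P=onplane(c,np.c_[u,v],.014)[:,:2]
    C=np.median(P,0)
    print(n,C,P.min(0),P.max(0))
    for k in range(15):
        d=P-C; 
        w=np.hypot(*d.T)<.068; C=P[w].mean(0)
    f=P[(np.hypot(*(P-C).T)>.073)]; f=f[f[:,0]<C[0]]
    print('C',C,'spout',f.mean(0) if len(f) else None)
E
python3 m.py
```

```text
salt_shaker 0.56 [340, 190, 354, 218] [[ 0.474 -0.284  0.045]]
tea_box 0.91 [294, 166, 317, 210] [[ 0.606 -0.366  0.05 ]]
ball [331, 322, 354, 346] [[0.473 0.282 0.023]]
ball [310, 289, 325, 305] [[0.537 0.154 0.023]]
ball [292, 317, 304, 340] [[0.574 0.272 0.023]]
mug [ 0.55591694 -0.12587758] [-0.10298412 -0.1690232   0.10402635  0.13741114]
side [0.5322931 0.1462872] [ 0.44767494 -0.01377368] [0.5922697  0.21573809]
C [0.5305614  0.15453864] spout [0.4626341  0.12736806]
scene [0.51804392 0.15343129] [0.44259702 0.08012423] [0.58571425 0.21892352]
C [0.51822083 0.1546486 ] spout [0.44645313 0.1376521 ]
```

View pics/crop1.png

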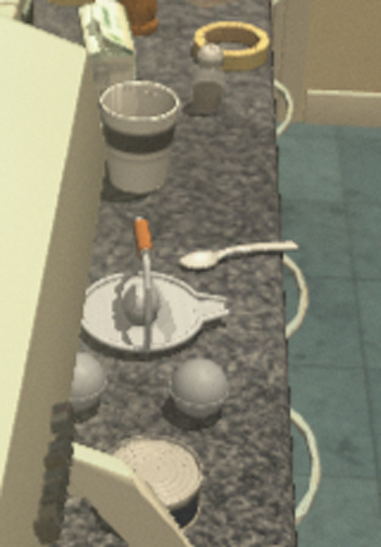

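The crop confirms it: the small ball sits in the dish under the orange grip, and the two bigger balls lie loose in front of it. The measured heights and positions fit together: dish at about (0.53, 0.155), mug at about (0.556, -0.126). I'm moving to above the dish.

servo_tool --plan "-0.5 -0.3 0 0 0 0 87;-0.95 -0.67 0 0 0 0 87;-0.95 -0.67 0 0 0 0 87;-0.95 -0.67 0 0 0 0 87;-0.95 -0.67 0 0 0 0 87;-0.95 -0.67 0 0 0 0 87;-0.95 -0.67 0 0 0 0 87;-0.95 -0.67 0 0 0 0 87;-0.95 -0.67 0 0 0 0 87;-0.95 -0.67 0 0 0 0 87;-0.95 -0.67 0 0 0 0 87;-0.95 -0.67 0 0 0 0 87;-0.95 -0.67 0 0 0 0 87;-0.95 -0.67 0 0 0 0 87;-0.6 -0.4 0 0 0 0.5 87;0 0 0 0 0 1 87;0 0 0 0 0 1 87;0 0 0 0 0 1 87;0 0 0 0 0 1 87;0 0 0 0 0 1 87"

```text
time: 3.02
tcp_pos: [0.5152, 0.1799, 0.2923]
orientation: [[-0.552, 0.834, -0.0], [0.834, 0.552, 0.0], [0.001, -0.0, -1.0]]
wrist_force: [0.4, -0.2, 0.3]
finger_gap: 0.0873
grasp_force: 0.0
```

```bash
python3 - <<'E'
from h import *
s=readout.state();print(s['time'],s['tcp_pos'],np.round(s['orientation'],3).tolist(),np.round(s['joint_pos']))
c=cam('wrist');save(c,'wrist1.png')
print('cam',-c['R'].T@c['t'],c['R'][2])
for t in ['dish','dish_grip','ball_center','mug','teaspoon']:
    print(t,[(round(d['p'],2),[int(v) for v in d['extent']]) for d in silhouettes(t,'wrist')])
c=cam('scene');
for t in ['mug','dish']:
    print(t,[(round(d['p'],2),[int(v) for v in d['extent']]) for d in silhouettes(t,'scene')])
E
```

```text
3.0167 [0.51516415 0.17994149 0.29225385] [[-0.552, 0.834, -0.0], [0.834, 0.552, 0.0], [0.001, -0.0, -1.0]] [-38.   6.  17.  99.  -2.  76.  13.]
cam [0.47677609 0.2370863  0.38476048] [ 0.13733052 -0.20814694 -0.96840858]
dish [(0.59, [231, 178, 389, 303])]
dish_grip [(0.73, [230, 181, 388, 306])]
ball_center [(0.97, [299, 223, 335, 266]), (0.89, [310, 54, 377, 123]), (0.56, [415, 130, 481, 197])]
mug []
teaspoon [(0.66, [112, 266, 242, 302])]
mug [(0.59, [330, 205, 369, 244]), (0.32, [402, 209, 418, 236])]
dish [(0.71, [245, 252, 290, 303]), (0.47, [261, 269, 274, 282])]
```

View pics/wrist1.png

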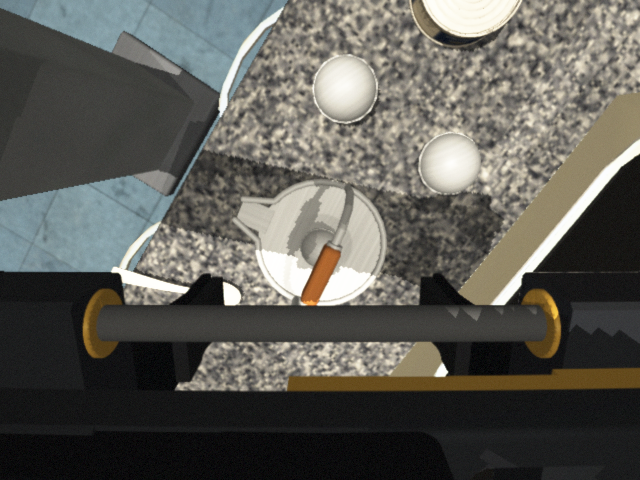

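The wrist view shows the dish rim centred near (321,242), the spout tip near (238,216), and the orange grip from (335,248) to (311,301). The ball is at (318,245), well away from the teaspoon bowl at (230,293).

```bash
python3 - <<'E'
from h import *
c=cam('wrist'); 
hsv=cv2.cvtColor(c['img'],cv2.COLOR_RGB2HSV); m=cv2.inRange(hsv,(3,150,80),(15,255,255)); m[320:]=0;m[:,:270]=0;m[:,370:]=0
v,u=np.nonzero(m);(cx,cy),wh,ang=cv2.minAreaRect(np.c_[u,v].astype(np.float32));print(cx,cy,wh,ang)
print('grip',onplane(c,[[cx,cy]],.105))
b=cv2.boxPoints(((cx,cy),wh,ang));P=onplane(c,b,.107)
e=[P[1]-P[0],P[2]-P[1]];e=max(e,key=np.linalg.norm);print('grip len',np.linalg.norm(e),'yaw of dish y',np.degrees(np.arctan2(e[1],e[0]))%180)
M=silhouettes('dish','wrist')[0]['pixels'];v,u=np.nonzero(M)
R=onplane(c,[[257,240],[385,240],[322,180],[321,303]],.015);print('rim',R.round(4).tolist())
C=(R[0]+R[1]+R[2]+R[3])/4
T=onplane(c,[[238,216]],.0124)[0];print('spout',T,'C',C,np.linalg.norm(T[:2]-C[:2]),np.degrees(np.arctan2(*(T-C)[[1,0]])))
print('ball',onplane(c,[[317,244.5]],.0234))
for y in (-100,):
  a=1
s=readout.state();print(s['tcp_pos'])
# mug from the scene
c=cam('scene')
for d in silhouettes('mug','scene')[:1]:
  e=d['extent'];print('mug scene',e,onplane(c,[[(e[0]+e[2])/2,(e[1]+e[3])/2]],.055))
X=np.array([.556,-.126,0]);print(proj(c,[X+[0,0,.107],X]))
save(c,'scmug.png',(270,160,430,280),4)
E
```

```text
318.572509765625 276.25634765625 (18.01314353942871, 61.813087463378906) 26.029592514038086
grip [[0.53093456 0.15231779 0.105     ]]
grip len 0.04852679432933233 yaw of dish y 98.77683054031783
rim [[0.4778, 0.1226, 0.015], [0.5814, 0.1923, 0.015], [0.4979, 0.2063, 0.015], [0.5666, 0.1025, 0.015]]
spout [0.44991699 0.13199024 0.0124    ] C [0.53092104 0.15593778 0.015     ] 0.08446976566238525 -163.5305368476513
ball [[0.52769834 0.15346943 0.0234    ]]
[0.51533694 0.18012661 0.29226589]
mug scene [331.4, 207.1, 371.1, 247.5] [[ 0.54118565 -0.13286313  0.055     ]]
[[347.00657308 212.84155729]
 [346.09285937 237.3074835 ]]
```

View pics/scmug.png

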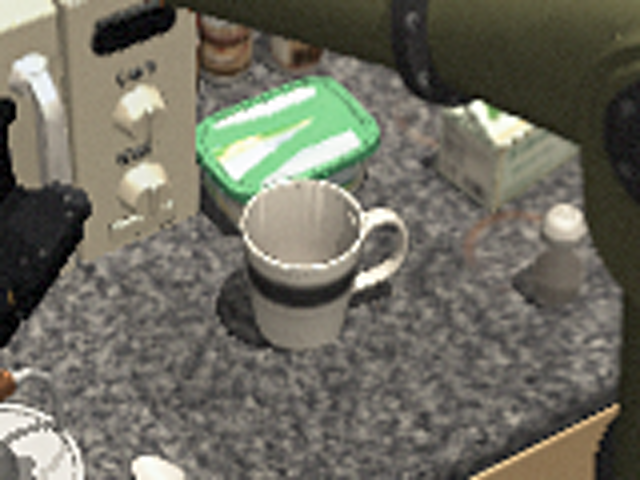

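The scene crop shows the mug standing free: rim centre at crop (302,223), which is image (345.5,215.8), and handle middle at about crop (385,250), pointing to the robot's right. The shaker, tub and tea box are clear of it.

```bash
python3 - <<'E'
from h import *
c=cam('scene');A=onplane(c,[[345.5,215.8]],.107)[0]; H=onplane(c,[[368.5,222]],.06)[0]
d=cam('side');B=onplane(d,[[318.6,212.9]],.107)[0]
print(A,B,'handle',H,'dir',np.degrees(np.arctan2(*(H-A)[[1,0]])),np.hypot(*(H-A)[:2]))
print('mug rim in side for A', proj(d,[A]))
w=cam('wrist');
for y in (95,100,105):
  v=np.array([np.cos(np.radians(y)),np.sin(np.radians(y)),0])*.025
  g=np.array([.531,.154,.109]);print(y,proj(w,[g+v,g-v]).round(0).tolist())
E
```

```text
[ 0.54841455 -0.11599276  0.107     ] [ 0.55228922 -0.11227348  0.107     ] handle [ 0.52863635 -0.18517977  0.06      ] dir -105.95342657622322 0.07195845876402217
mug rim in side for A [[320.11017454 212.30175399]]
95 [[336.0, 248.0], [304.0, 303.0]]
100 [[334.0, 247.0], [307.0, 305.0]]
105 [[331.0, 246.0], [309.0, 306.0]]
```

servo_tool --plan "0 0 0 0 0 1 87;0 0 0 0 0 1 87;0 0 0 0 0 1 87;0 0 0 0 0 0 87"

```text
time: 4.15
tcp_pos: [0.5154, 0.1801, 0.2923]
orientation: [[-0.272, 0.962, 0.0], [0.962, 0.272, 0.0], [0.0, 0.0, -1.0]]
wrist_force: [0.2, 0.8, 0.0]
finger_gap: 0.0871
grasp_force: 0.0
```

servo_tool --plan "-0.5 0.13 0 0 0 0 87;-0.5 0.13 0 0 0 0 87;0 0 0.8 0 0 0 87;0 0 0.8 0 0 0 70;0 0 0.8 0 0 0 60;0 0 0.8 0 0 0 50;0 0 0.4 0 0 0 50;0 0 0 0 0 0 50"

```text
time: 4.82
tcp_pos: [0.5293, 0.1529, 0.1813]
orientation: [[-0.276, 0.961, -0.005], [0.961, 0.276, -0.002], [-0.001, -0.006, -1.0]]
wrist_force: [-0.4, -0.5, 0.2]
finger_gap: 0.0612
grasp_force: 0.0
```

```bash
python3 - <<'E'
from h import *
s=readout.state();print(s['tcp_pos'],s['finger_gap'])
c=cam('wrist');save(c,'wrist2.png')
g=np.array(s['tcp_pos'])-[0,0,.0]; R=np.array(s['orientation'])
for z in (.109,): print('tcp axis at',z,proj(c,[[g[0],g[1],z]]))
hsv=cv2.cvtColor(c['img'],cv2.COLOR_RGB2HSV); m=cv2.inRange(hsv,(3,150,60),(15,255,255))
n,l,st,ce=cv2.connectedComponentsWithStats(m)
for i in range(1,n):
  if st[i,4]>150: print(st[i],ce[i],((onplane(c,[ce[i]],.105)[0]-g)@R*1000).round(1))
E
```

```text
[0.52932629 0.15287191 0.18132136] 0.06117685680356667
tcp axis at 0.109 [[323.89031438 295.7566202 ]]
[ 313  243   36   62 1750] [330.70342857 274.43314286] [ 8.8  3.5 76.3]
```

View pics/wrist2.png

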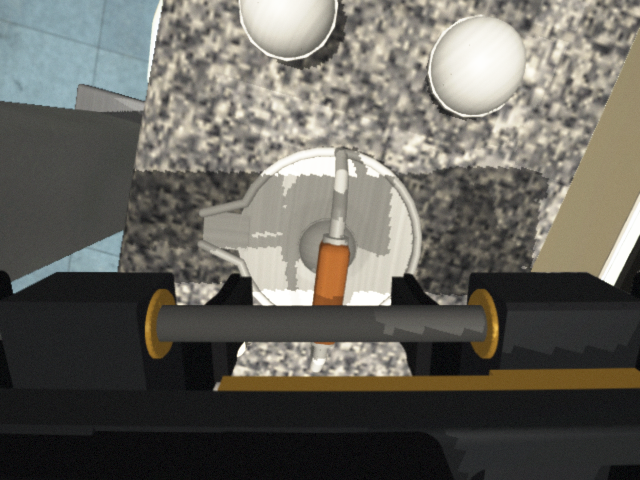

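The grip sits between the fingers about 3 mm towards +tool y and turned about 4° clockwise. The ball is in the well at (327,246). I'll correct for that, descend and close gently.

servo_tool --plan "0 0.1 0.3 0 0 0.6 50;0 0 0.4 0 0 0 40;0 0 0.3 0 0 0 36;0 0 0 0 0 0 32;0 0 0 0 0 0 28;0 0 0 0 0 0 25;0 0 0 0 0 0 22;0 0 0 0 0 0 20;0 0 0 0 0 0 18;0 0 0 0 0 0 16;0 0 0 0 0 0 14;0 0 0 0 0 0 12;0 0 0 0 0 0 8;0 0 0 0 0 0 4;0 0 0 0 0 0 0;0 0 0 0 0 0 0" --force 30

```text
time: 6.2
tcp_pos: [0.534, 0.1541, 0.1543]
orientation: [[-0.213, 0.977, -0.0], [0.977, 0.213, -0.0], [-0.0, -0.0, -1.0]]
wrist_force: [-1.7, -1.5, 1.1]
finger_gap: 0.0138
grasp_force: 30.0
```

```bash
python3 - <<'E'
from h import *
c=cam('wrist')
for t in ['ball_center','dish']:
    print(t,[(round(d['p'],2),[int(v) for v in d['extent']]) for d in silhouettes(t,'wrist')])
s=readout.state();print(s['time'],s['tcp_pos'],np.round(s['orientation'],3).tolist(),s['finger_gap'],s['grasp_force'],s['wrist_force'],np.round(s['joint_pos']))
g=np.array(s['tcp_pos']);print(proj(c,[[g[0],g[1],.0234]]))
E
```

```text
ball_center [(0.87, [200, 1, 308, 57]), (0.85, [290, 228, 355, 276]), (0.61, [414, 2, 526, 104])]
dish [(0.68, [175, 148, 426, 375])]
6.35 [0.53394179 0.15412604 0.15429691] [[-0.213, 0.977, -0.0], [0.977, 0.213, -0.0], [-0.0, -0.0, -1.0]] 0.013753984862373907 29.995198496617377 [-0.99531834 -0.73659652  1.6857461 ] [-36.  14.  19. 107.  -5.  61.  -2.]
[[322.64917062 257.50457012]]
```

servo_tool --plan "0 0 -0.1 0 0 0 0;0 0 -0.2 0 0 0 0;0 0 -0.3 0 0 0 0;0 0 -0.35 0 0 0 0;0 0 -0.35 0 0 0 0;0 0 -0.35 0 0 0 0;0 0 -0.35 0 0 0 0;0 0 -0.35 0 0 0 0;0 0 -0.35 0 0 0 0;0 0 -0.35 0 0 0 0;0 0 -0.35 0 0 0 0;0 0 -0.3 0 0 0 0;0 0 -0.2 0 0 0 0;0 0 -0.15 0 0 0 0;0 0 -0.1 0 0 0 0;0 0 0 0 0 0 0;0 0 0 0 0 0 0" --force 40

```text
time: 7.77
tcp_pos: [0.5339, 0.1542, 0.2785]
orientation: [[-0.213, 0.977, -0.0], [0.977, 0.213, -0.0], [-0.0, -0.0, -1.0]]
wrist_force: [-0.2, 0.7, -3.6]
finger_gap: 0.0136
grasp_force: 40.0
```

```bash
cat > chk.py <<'E'
from h import *
s=readout.state();print(s['time'],s['tcp_pos'],np.round(s['orientation'],3).tolist(),s['finger_gap'],s['grasp_force'],s['wrist_force'],np.round(s['joint_pos']))
for n in ('wrist','side'):
  c=cam(n)
  for t in ['ball_center','dish','mug']:
    print(n,t,[(round(d['p'],2),[round(float(v)) for v in d['extent']]) for d in silhouettes(t,n)])
E
python3 chk.py
```

```text
7.7667 [0.53385209 0.15419372 0.27845001] [[-0.213, 0.977, -0.0], [0.977, 0.213, -0.0], [-0.0, -0.0, -1.0]] 0.013647626154356992 39.98414198867977 [-0.24779369  0.65121499 -3.60983591] [-37.   7.  20.  99.  -3.  75.  -4.]
wrist ball_center [(0.86, [290, 230, 354, 275]), (0.78, [243, 13, 317, 90]), (0.62, [377, 46, 448, 116])]
wrist dish [(0.97, [175, 149, 428, 377])]
wrist mug []
side ball_center [(0.86, [329, 319, 358, 344]), (0.58, [292, 321, 305, 341]), (0.52, [311, 244, 329, 263]), (0.19, [310, 353, 344, 393])]
side dish [(0.64, [299, 218, 358, 276])]
side mug [(0.6, [302, 207, 335, 243])]
```

servo_tool --plan "0 0 0 0 0 -0.3 0;0 0 0 0 0 -0.6 0;0 0 0 0 0 -0.8 0;0 0 0 0 0 -0.8 0;0 0 0 0 0 -0.8 0;0 0 0 0 0 -0.8 0;0 0 0 0 0 -0.8 0;0 0 0 0 0 -0.8 0;0 0 0 0 0 -0.8 0;0 0 0 0 0 -0.8 0;0 0 0 0 0 -0.8 0;0 0 0 0 0 -0.8 0;0 0 0 0 0 -0.6 0;0 0 0 0 0 -0.4 0;0 0 0 0 0 -0.2 0;0 0 0 0 0 0 0;0 0 0 0 0 0 0"

```text
time: 9.58
tcp_pos: [0.534, 0.1542, 0.2788]
orientation: [[-0.956, 0.295, 0.0], [0.295, 0.956, 0.0], [0.0, 0.0, -1.0]]
wrist_force: [-0.0, 0.2, -2.3]
finger_gap: 0.0136
grasp_force: 40.0
```

```bash
cat >> chk.py <<'E'
c=cam('scene');print('microwave front',onplane(c,[[318.7,220],[288.7,227.5]],0).round(3).tolist())
M=silhouettes('mug','scene');print([(d['p'],d['extent']) for d in M])
w=cam('wrist');save(w,'wrist3.png')
E
python3 chk.py
```

```text
9.5833 [0.53399609 0.15420739 0.27876509] [[-0.956, 0.295, 0.0], [0.295, 0.956, 0.0], [0.0, 0.0, -1.0]] 0.013565718490478343 39.98399988748133 [-0.01046679  0.23373996 -2.27479219] [-34.   7.  16.  98.  -2.  75.  56.]
wrist ball_center [(0.92, [441, 200, 505, 258]), (0.56, [411, 67, 483, 138])]
wrist dish [(0.81, [175, 150, 427, 377])]
wrist mug [(0.83, [17, 276, 106, 389])]
side ball_center [(0.83, [290, 320, 307, 341]), (0.72, [328, 320, 356, 344]), (0.51, [311, 248, 328, 262])]
side dish [(0.82, [298, 223, 349, 274])]
side mug []
microwave front [[0.66, -0.092, 0.0], [0.681, 0.002, 0.0]]
[(0.98, [331.4, 205.4, 369.0, 246.1])]
```

View pics/wrist3.png

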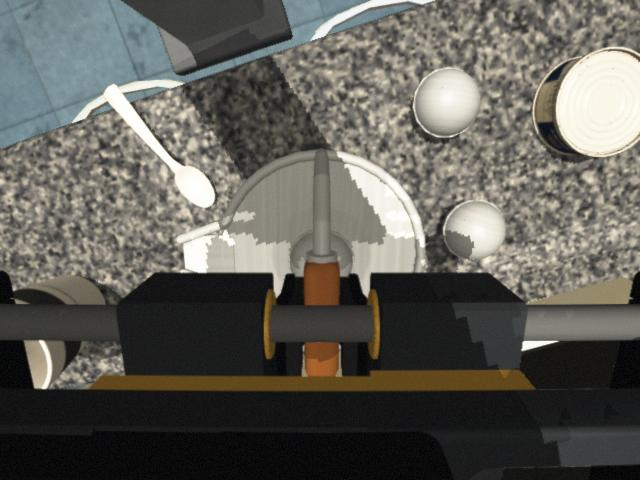

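The dish is level and turned, with the spout pointing left at (180,240) towards the mug at (40,330). The other things haven't moved. Before moving in I'll check the microwave handle's clearance and refine the mug.

```bash
python3 - <<'E'
from h import *
c=cam('scene')
o=-c['R'].T@c['t']
for uv in [[285,208],[279,175],[282,190]]:
    q=onplane(c,[uv],0)[0]-o
    for x in (.62,.64): print(uv,x,(o+q*(x-o[0])/q[0]).round(3))
# mug fit: rim ellipse from both views by drawing; use scene silhouette of mug (unoccluded) with model cup+handle
from scipy.optimize import minimize
M=silhouettes('mug','scene')[0]['pixels']
ca=cam('side')
def mask(x,y,th,K=8):
    a=np.linspace(0,2*np.pi,40,endpoint=False);im=np.zeros((480*K//1,640*K//1),np.uint8)
    im=np.zeros((100*K,100*K),np.uint8)
    P=np.vstack([np.c_[x+r*np.cos(a),y+r*np.sin(a),0*a+z] for r,z in ((.045,.107),(.034,0))])
    p=((proj(c,P)-[300,180])*K).astype(np.int32);cv2.fillConvexPoly(im,cv2.convexHull(p),1)
    b=np.linspace(-np.pi/2,np.pi/2,15);u=np.array([np.cos(th),np.sin(th)])
    rr=.040+.031*np.cos(b);zz=.060+.03*np.sin(b)
    p=((proj(c,np.c_[x+rr*u[0],y+rr*u[1],zz])-[300,180])*K).astype(np.int32)
    cv2.polylines(im,[p],False,1,int(3.5*K));return cv2.resize(im.astype(np.float32),(100,100),interpolation=cv2.INTER_AREA)
T=M[180:280,300:400].astype(np.float32);T2=cv2.morphologyEx(T,cv2.MORPH_CLOSE,np.ones((1,1)))
best=min(((np.abs(mask(x,y,np.radians(t))-T).sum(),x,y,t) for x in np.arange(.535,.567,.004) for y in np.arange(-.13,-.103,.004) for t in range(-125,-70,5)))
print(best,T.sum())
for t in range(-125,-70,5): print(t,round(float(np.abs(mask(best[1],best[2],np.radians(t))-T).sum())),end='; ')
E
```

```text
[285, 208] 0.62 [0.62  0.039 0.16 ]
[285, 208] 0.64 [0.64  0.03  0.137]
[279, 175] 0.62 [0.62  0.049 0.289]
[279, 175] 0.64 [0.64  0.04  0.269]
[282, 190] 0.62 [0.62  0.044 0.232]
[282, 190] 0.64 [0.64  0.034 0.21 ]
(np.float32(139.75), np.float64(0.547), np.float64(-0.118), -105) 1152.0
-125 235; -120 216; -115 182; -110 148; -105 140; -100 161; -95 187; -90 202; -85 200; -80 187; -75 179;
```

The microwave handle is at about (0.64, 0.035), so I'll stay nearer the robot until past it. The mug is at (0.549, -0.117) with its handle at -105°. I'm going to a waypoint and then in.

servo_tool --plan "0 0 0 0 0 -0.35 0;-0.03 -0.1 0 0 0 -0.3 0;-0.06 -0.2 0 0 0 0 0;-0.09 -0.3 0 0 0 0 0;-0.11 -0.4 0 0 0 0 0;-0.11 -0.4 0 0 0 0 0;-0.11 -0.4 0 0 0 0 0;-0.11 -0.4 0 0 0 0 0;-0.11 -0.4 0 0 0 0 0;-0.11 -0.4 0 0 0 0 0;-0.11 -0.4 0 0 0 0 0;-0.11 -0.4 0 0 0 0 0;-0.08 -0.25 0 0 0 0 0;-0.06 -0.15 0 0 0 0 0;-0.03 -0.1 0 0 0 0 0;0 0 0 0 0 0 0;0 0 0 0 0 0 0"

```text
time: 11.7
tcp_pos: [0.5404, 0.0208, 0.2787]
orientation: [[-0.974, 0.227, -0.0], [0.227, 0.974, 0.0], [0.0, 0.0, -1.0]]
wrist_force: [-0.9, 1.0, -4.1]
finger_gap: 0.0137
grasp_force: 40.0
```

```bash
python3 chk.py
```

```text
11.7 [0.54044327 0.02079538 0.2787256 ] [[-0.974, 0.227, -0.0], [0.227, 0.974, 0.0], [0.0, 0.0, -1.0]] 0.013724310887986839 39.98405694030225 [-0.85426172  0.99683797 -4.05359742] [-25.   5.  22. 101.  -2.  74.  74.]
wrist ball_center [(0.92, [571, 32, 639, 105]), (0.91, [580, 170, 640, 231])]
wrist dish [(0.65, [176, 147, 430, 376])]
wrist mug [(0.88, [60, 220, 200, 303])]
side ball_center [(0.68, [311, 215, 328, 234]), (0.6, [331, 319, 356, 345]), (0.52, [289, 319, 307, 345]), (0.41, [341, 179, 373, 200])]
side dish [(0.83, [298, 192, 346, 240])]
side mug [(0.96, [300, 204, 332, 250])]
microwave front [[0.66, -0.092, 0.0], [0.681, 0.002, 0.0]]
[(0.87, [331.0, 205.9, 370.0, 245.3])]
```

servo_tool --plan "-0.05 -0.05 0 0 0 0 0;-0.1 -0.1 0 0 0 0 0;-0.17 -0.2 0 0 0 0 0;-0.25 -0.3 0 0 0 0 0;-0.25 -0.3 0 0 0 0 0;-0.22 -0.25 0 0 0 0 0;-0.13 -0.15 0 0 0 0 0;-0.09 -0.1 0 0 0 0 0;-0.05 -0.05 0 0 0 0 0;0 0 0 0 0 0 0;0 0 0 0 0 0 0;0 0 0 0 0 0 0;0 0 0 0 0 0 0"

```text
time: 13.33
tcp_pos: [0.5683, -0.0319, 0.2788]
orientation: [[-0.974, 0.227, -0.0], [0.227, 0.974, 0.0], [0.0, 0.0, -1.0]]
wrist_force: [0.1, -0.7, -2.9]
finger_gap: 0.0137
grasp_force: 40.0
```

```bash
python3 chk.py; python3 - <<'E'
from h import *
s=readout.state();p=np.array(s['tcp_pos']);y=np.array(s['orientation'])[:,1]
c=cam('wrist');d=cam('scene');e=cam('side')
tip=p-y*.086;tip[2]=.137
print('tip',tip,proj(c,[tip]),proj(d,[tip]),proj(e,[tip]),'mouth proj',proj(c,[[.549,-.117,.107]]),proj(d,[[.549,-.117,.107]]))
ball=p.copy();ball[2]=.1245+.0234
print('ball expected',proj(c,[ball]),proj(d,[ball]),proj(e,[ball]))
a=cv2.resize(d['img'][150:290,250:420],(476,392)); b=cv2.resize(e['img'][150:290,260:400],(300,300))
w=cv2.resize(c['img'],(400,300))
out=np.zeros((600,800,3),np.uint8);out[:300,:400]=w;out[:300,400:700]=b;o=cv2.resize(d['img'][160:260,260:400],(420,300));out[300:600,:420]=o
cv2.imwrite('pics/fin.png',out[...,::-1])
E
```

```text
13.3333 [ 0.56828972 -0.03193323  0.27876541] [[-0.974, 0.227, -0.0], [0.227, 0.974, 0.0], [0.0, 0.0, -1.0]] 0.01372559807294602 39.984184093773365 [ 0.13386889 -0.65575655 -2.8960216 ] [-21.   9.  25.  97.  -4.  75.  81.]
wrist ball_center [(0.83, [288, 228, 354, 273]), (0.74, [630, 3, 639, 50]), (0.47, [634, 149, 639, 173])]
wrist dish [(0.73, [177, 146, 429, 376])]
wrist mug [(0.66, [108, 178, 242, 273])]
side ball_center [(0.92, [333, 320, 354, 344]), (0.58, [303, 207, 318, 222]), (0.51, [290, 320, 306, 341])]
side dish [(0.89, [292, 182, 336, 229])]
side mug [(0.57, [305, 208, 332, 250])]
microwave front [[0.66, -0.092, 0.0], [0.681, 0.002, 0.0]]
[(0.9, [334.3, 208.4, 368.8, 246.3]), (0.7, [294.9, 186.7, 347.5, 233.9])]
tip [ 0.54881995 -0.11630059  0.137     ] [[183.46650852 253.08048341]] [[345.7649639  208.39601229]] [[320.20934699 202.43149361]] mouth proj [[197.13455056 241.40410435]] [[345.68581635 215.53957507]]
ball expected [[320.99064778 258.20324872]] [[316.70438737 212.63481923]] [[310.80087103 213.67083703]]
```

View pics/fin.png

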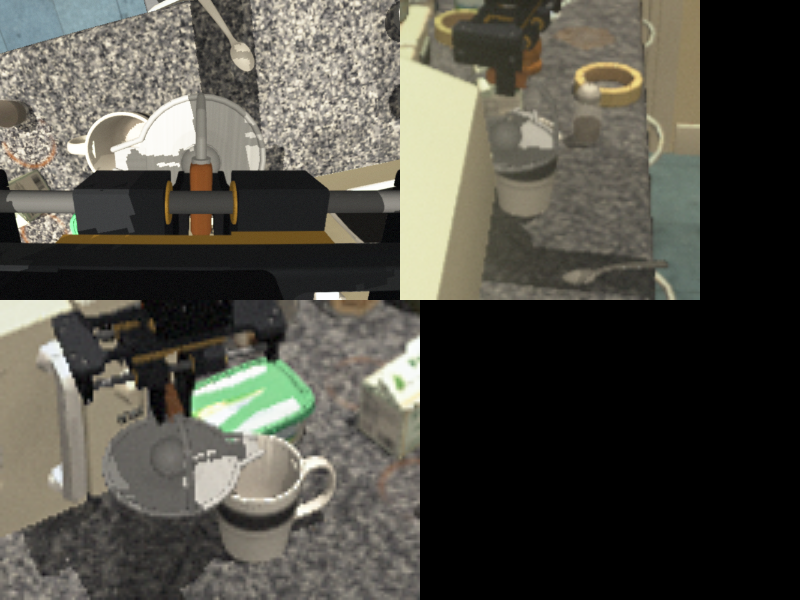

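The final views show the spout tip over the mug's mouth: scene tip at about (348,211), mouth centre at (345.5,215.5). The dish is level with clear space under it and the ball is centred in the well. I'll nudge it 5 mm towards the mouth's centre, let it settle and hand in.

servo_tool --plan "-0.02 0.03 0 0 0 0 0;-0.03 0.05 0 0 0 0 0;-0.03 0.05 0 0 0 0 0;-0.02 0.03 0 0 0 0 0;0 0 0 0 0 0 0;0 0 0 0 0 0 0;0 0 0 0 0 0 0;0 0 0 0 0 0 0;0 0 0 0 0 0 0;0 0 0 0 0 0 0;0 0 0 0 0 0 0;0 0 0 0 0 0 0"

```text
time: 15.03
tcp_pos: [0.5724, -0.0286, 0.2788]
orientation: [[-0.974, 0.228, 0.0], [0.228, 0.974, 0.0], [-0.0, 0.0, -1.0]]
wrist_force: [-0.6, 0.7, -1.6]
finger_gap: 0.0137
grasp_force: 40.0
```

```bash
python3 - <<'E'
from h import *
c=cam('wrist');print([(round(d['p'],2),d['extent']) for d in silhouettes('ball_center','wrist')][:2])
s=readout.state();print(s['time'],s['tcp_pos'],s['grasp_force'],s['wrist_force'])
print(order.hand_in())
E
```

```text
[(0.97, [626.5, 1.1, 640.0, 46.2]), (0.81, [630.1, 138.4, 640.0, 172.0])]
15.1333 [ 0.57245162 -0.02858982  0.27878725] 39.984311973676085 [-0.35592812 -0.74190026 -3.70132151]
the job is handed in; nothing more can be done
None
```

I handed the job in at 15.1 s with the dish held level and still by its grip, the spout tip about 30 mm above the mug's mouth and within about 1 cm of its centre; the verdict wasn't returned, and the ball was last seen centred before the final 5 mm nudge, since the last check didn't pick it up.

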